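# Turn the lazy Susan and point out the jam

### The arm

A 7-joint arm with a two-finger parallel gripper is mounted at the origin on a cart in front of the work surface, level with it; the furniture and walls round the work are solid. World frame = base frame: x ahead of the robot, y to its left, z up, the work surface at z = 0. Lengths are in m, angles in rad, forces in N, time in s.
With the tool pointing down it reaches from about 0.35 to 0.9 m from the base axis. Payload 8.1 kg.
Tool frame: the origin (TCP) lies at the very end of the fingers, on their centre line; the grasp point (between the pads) lies arm.hold_point_z behind it (arm.hold_point_z is the distance from the TCP to the grasp point, in m); z points along the fingers, y is the line along which they close (so a half turn about z gives the same grasp; the last joint's range is limited). The gripper opens to 92 mm and grips with 3 to 60 N. Pads are 19 mm wide; open, the fingers measure 130 mm over their backs; the gripper's body (75 mm by 190 mm) begins 47 mm behind the grasp point.
Start: joints at [-1.345, 0.434, 0.025, 1.573, -0.012, 1.134, -0.075], TCP at [0.202, 0.592, 0.227] pointing down, gripper open.
Joint ranges: [-2.62, 2.62], [-0.44, 2.09], [-1.27, 1.32], [0.08, 2.57], [-1.32, 4.46], [0.12, 2], [-2.74, 2.74]. Speed limits (rad/s): [2.22, 2.22, 3.01, 3.01, 3.14, 3.14, 3.14].

### API

Orientations are given as a rotation vector (axis times angle).
In Python, from cell import arm, vision, job, cut_out gives the robot as it stands. The module is installed in compiled form; this text tells all that it offers.
- The arm moves only by the tool play_rows, never from a script. Its argument "increments" is text: rows parted by semicolons, each of 5 numbers parted by spaces: the shift along the tool's x, y, z in cm, then the turn about the tool's z in degrees, then the opening, from -1 (shut) to 1 (fully open), so that 0 is half open. A call has 1 to 5 rows; each row shifts and turns the commanded pose from where the row before left it, along the tool's axes as they then stand; what a row does not reach is not made up. A row lasts 1/12 s, in which the tool goes at most 41.7 mm and 7.16 degrees, less where a joint would pass 70% of its speed; a pose out of reach is approached as far as the arm can. A call is refused whole if a number of a shift passes 4.17 or a number of a turn 7.16, either way. A call with a gripper value outside its range is refused whole. The fingers move at their own pace and stop on an object; "grip_force" is the grip in N (left out, the last holds). Time passes only in rows, so rows that do not move let the fingers close. It gives the time, the measured TCP pose, the force, the opening and the grip force at its end, in the units of the state.
- arm.observe(): the state, without advancing time (a new reading comes with each control period).
- vision.get_image(name): name is "side" or "top"; returns a dict with "frame" (384x512x3 uint8, red, green, blue), "z_map" (384x512 float32, m along the optical axis (not along the pixel's ray), 0 where there is no reading), "mtx" (3x3 intrinsics, pixels), "cam_to_world" (4x4, takes a point from camera to world coordinates). Camera axes: x right, y up, looking along -z (the intrinsics and any distortion apply to the point x, -y, -z); pixel columns grow to the right and rows downward; lengths in m; the calibration is good to about 2 mm. A picture is of the moment at which its call begins.
- job.sign_off(): hands the job in; it is judged then, once.
Trained networks look in a picture, given as the dict that the camera call returned (one of the last four; its "shot" number tells which), for a name from the list of things; names that differ only in an ending like _2 or _b are one class to them, and where a whole thing is asked for, a point or a joint stands for the part that bears it (a point fixed in the world has none). Each returns a list of dicts, best first, with "confidence" (0 to 1); they miss things now and then, are a little off and sometimes report something else, mostly with a low value. They report only what shows in the picture. A call takes as long as a camera call.
- cut_out(query, picture): "mask" (384x512 bool, what is visible of it) and "point" ([row, column] in pixels, amid what is visible of it).
The state is a dict: "clock": time; "joints": joint angles; "dq": joint speeds; "joint_efforts": joint torques, N m; "position": TCP position; "ee_rot": TCP orientation; "force": force on the tool from outside, world axes, zero at the start; "ft_torque": the same for the moment, N m; "width": opening from 0.0 (shut) to 1.0 (fully open); "gripper_force": force on a finger pad.
Only numpy, scipy, OpenCV 4.12 (cv2) and the standard library are available. Lean on these libraries where they do the work, as an engineer would, in place of code of your own. Each camera call takes 0.05 s, during which the arm holds its last target. There are 200 camera calls.

### The job

The cook at the worktop wants the strawberry jam: push the divided lazy Susan round with your fingertips until the jam jar (green lid) stands at the front, on the side nearest the worktop's front edge. Then point at the jam from above, fingertips about 3 cm over the middle of its lid, and keep pointing for two seconds and to the end of the job. Do not touch or lift any jar or tin on the lazy Susan, and leave the other things on the worktop where they are.

Things in the scene. Friction and masses are not known exactly. Their poses are not given: they have to be found in the camera images.
- foot: fixed round foot under the lazy Susan, 200 mm wide, 18 mm high; origin on the turning axis at the worktop surface. Its x axis points away from the robot to the wall and its y axis to the left, always parallel to the worktop's edges: the front of the lazy Susan is the side towards its -x
- tray (a joint): angle of the turning tray (rad) from where it stood at the start, growing anticlockwise seen from above, stops only at +-6.2; it can be turned either way, takes about 1 N at the rim to move (0.1 N m of friction) and stays where it is left
- tray_floor (a point): point on the turning axis at the top of the tray's floor, 30 mm above the worktop; it turns with the tray. Four wooden partitions stand on the tray along the directions 45, 135, 225 and 315 degrees from this point's x axis (about z), from 18 to 134 mm from the axis, 8 mm thick, 75 mm high above the floor
- hub_top (a point): top of the wooden hub, 42 mm wide, in the middle of the tray, on the turning axis, 133 mm above the worktop. The tray is of light wood, 280 mm across, with a rim lip 12 mm high and 6 mm thick. One jar or tin stands in each quarter between the partitions, about 82 mm from the axis
- jam_jar: jar of red strawberry jam with a green lid, 65 mm wide, 94 mm high, loose on the tray; origin at the centre of its underside, z up
- jam_lid (a point): centre of the top of the jam jar's green lid
- honey_jar: jar of yellow honey with a pale grey lid, 68 x 73 mm, 90 mm high, loose on the tray; origin at the centre of its underside
- wide_tin: wide low food tin, 75 mm across, 58 mm high, loose on the tray; origin at the centre of its underside
- small_tin: narrow food tin, 58 mm across, 72 mm high, loose on the tray; origin at the centre of its underside
- mug: white mug, 83 mm across, 115 mm over the handle, 86 mm high, to the right of the lazy Susan; origin at the centre of its underside
- lemon: lemon 78 x 55 mm, 56 mm high, at the right end of the worktop; origin at the centre of its underside
- scissors: blue-handled scissors, 199 mm long, 9 mm high, lying to the left of the lazy Susan; origin near their middle, on the worktop

How it is judged:
By the outcome, as a careful person would: the job done as asked, in the order asked, and still so for the second after the job is handed in, with the robot touching nothing.
It also fails if it takes over 64 s, if anything falls off the work surface, if the arm or the gripper's body presses on something with over 40 N, if the wrist force passes 120 N, or if a joint passes its speed limit or range.

## Working session

There is one attempt and no reset: what is moved stays moved. The work goes in short steps, Python scripts to look and compute and a tool call to move; the robot and the scene stay as the last step left them, time stands still between calls to the robot, and variables do not carry over. Pictures are saved under pics/ and viewed, at most 10 in all, crops included, and the job is handed in when it is done.

Besides the shell and the picture viewer there is one more tool, called by a JSON object that holds its "name" and its "arguments". play_rows: Moves the arm, as the interface text tells. Its arguments: {"type":"object","properties":{"increments":{"type":"string"},"grip_force":{"type":"number"}},"required":["increments"]}

```bash
mkdir -p pics; cat > h.py <<'E'
import numpy as np, cv2
from cell import arm, vision, job, cut_out
def cloud(p):
    z=p["z_map"]; v,u=np.mgrid[0:384,0:512]; K=p["mtx"]
    c=np.stack([(u-K[0,2])/K[0,0]*z,-(v-K[1,2])/K[1,1]*z,-z,np.ones_like(z)],-1)
    w=(c@p["cam_to_world"].T)[...,:3].copy(); w[z<=0]=np.nan
    return w
def find(q,p,w=None):
    r=cut_out(q,p)
    if not r: return None
    m=r[0]["mask"]; w=cloud(p) if w is None else w
    pts=w[m]; return r[0]["confidence"],r[0]["point"],pts[~np.isnan(pts[:,0])]
E
python3 - <<'E'
from h import *
s=arm.observe(); print(s["clock"],s["position"],s["ee_rot"],s["width"],arm.hold_point_z)
ims=[]
for n in("side","top"):
    p=vision.get_image(n); ims.append(p["frame"]); w=cloud(p)
    print(n,p["cam_to_world"][:3,3].round(3),p["mtx"][0,0])
    for q in["foot","tray","jam_jar","jam_lid","honey_jar","wide_tin","small_tin","hub_top","mug","lemon","scissors"]:
        r=find(q,p,w)
        if r and len(r[2]): 
            P=r[2]; top=P[P[:,2]>np.percentile(P[:,2],95)-.006]
            print(q,round(r[0],2),r[1],"min",P.min(0).round(3),"max",P.max(0).round(3),"top mid",((top.min(0)+top.max(0))/2).round(3))
        else: print(q,None)
    cv2.imwrite(f"pics/{n}0.png",p["frame"][...,::-1])
E
```

```text
0.0 [0.20167742 0.59101521 0.2259524 ] [-5.14183762e-01 -3.09908572e+00  2.48587418e-03] 0.9983792366149282 0.0188
side [ 0.299 -0.733  1.078] 413.2506017157806
foot None
tray 0.88 [180.5, 242.4] min [ 0.458 -0.064 -0.004] max [0.755 0.287 0.139] top mid [0.598 0.078 0.12 ]
jam_jar 0.59 [159.1, 269.7] min [0.649 0.057 0.059] max [0.711 0.122 0.13 ] top mid [0.681 0.091 0.125]
jam_lid 0.75 [155.6, 268.7] min [0.649 0.057 0.059] max [0.714 0.122 0.13 ] top mid [0.681 0.091 0.125]
honey_jar 0.92 [187.5, 260.2] min [ 0.573 -0.036  0.026] max [0.662 0.032 0.125] top mid [ 0.609 -0.001  0.12 ]
wide_tin 0.72 [179.1, 225.7] min [0.481 0.023 0.028] max [0.555 0.101 0.092] top mid [0.518 0.061 0.088]
small_tin 0.53 [150.8, 233.9] min [0.555 0.114 0.061] max [0.612 0.185 0.107] top mid [0.584 0.15  0.102]
hub_top 0.95 [178.4, 243.9] min [ 0.458 -0.064 -0.005] max [0.756 0.249 0.139] top mid [0.598 0.071 0.12 ]
mug 0.84 [322.5, 278.5] min [ 0.465 -0.467 -0.003] max [ 0.558 -0.338  0.092] top mid [ 0.506 -0.413  0.086]
lemon 0.68 [312.8, 327.3] min [ 0.614 -0.461 -0.004] max [ 0.687 -0.385  0.06 
[... 565 characters left out ...]
 max [0.642 0.031 0.127] top mid [ 0.61  -0.001  0.121]
wide_tin 0.95 [205.0, 229.6] min [0.482 0.025 0.032] max [0.553 0.097 0.092] top mid [0.518 0.062 0.087]
small_tin 0.79 [188.3, 203.7] min [0.557 0.126 0.053] max [0.608 0.176 0.105] top mid [0.583 0.152 0.101]
hub_top 0.66 [189.3, 223.4] min [ 0.459 -0.057 -0.002] max [0.675 0.212 0.136] top mid [0.575 0.07  0.118]
mug 0.61 [207.5, 368.2] min [ 0.466 -0.748 -0.838] max [ 0.626 -0.367  0.092] top mid [ 0.507 -0.413  0.085]
lemon 0.8 [173.0, 367.3] min [ 0.617 -0.457  0.026] max [ 0.675 -0.396  0.059] top mid [ 0.646 -0.427  0.055]
scissors 0.73 [191.3, 152.0] min [ 0.541  0.288 -0.006] max [0.625 0.456 0.017] top mid [0.583 0.369 0.011]
```

```bash
cd pics; python3 -c "
import cv2
cv2.imwrite('side0c.png',cv2.resize(cv2.imread('side0.png')[60:260,140:400],(780,600)))
cv2.imwrite('top0b.png',cv2.resize(cv2.imread('top0.png'),(800,600)))"
```

```text
(no output)
```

View pics/side0c.png

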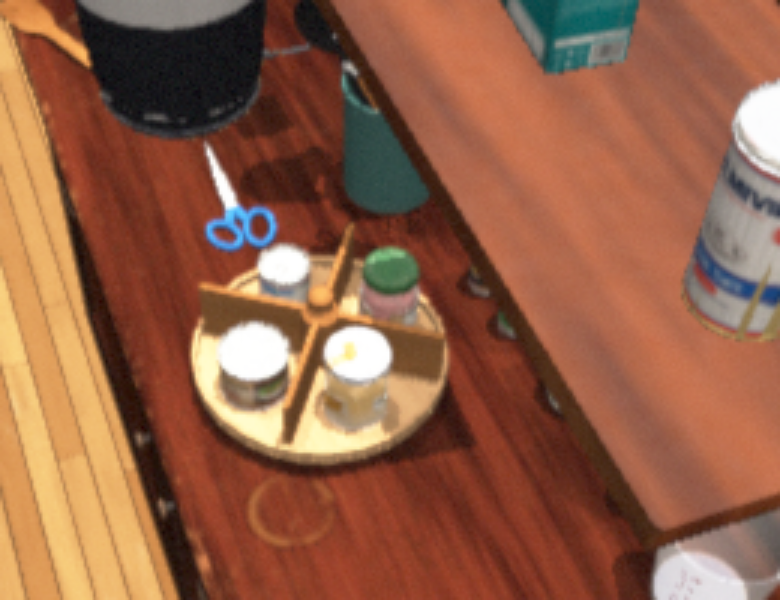

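View pics/top0b.png

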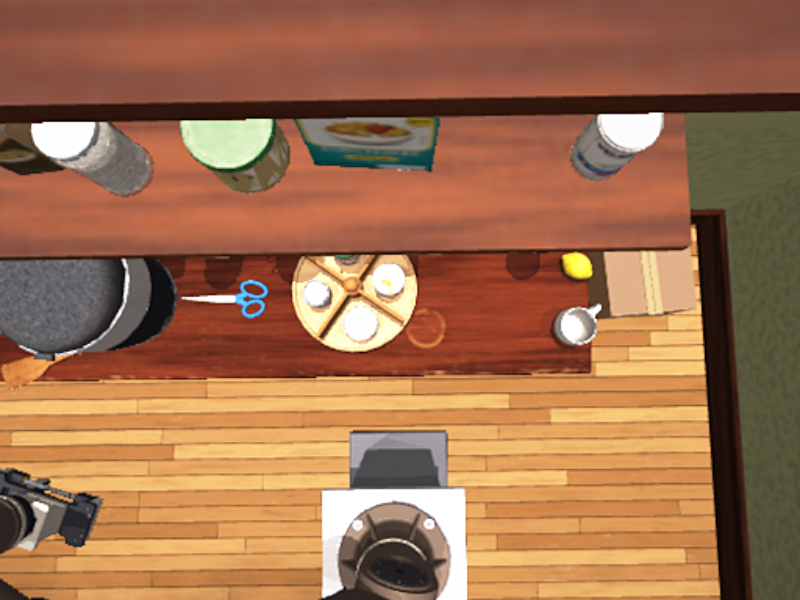

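```bash
cat > tray.py <<'E'
from h import *
C=np.array([.598,.0755])
def parts(w,C=C):
    d=w[...,:2]-C; r=np.hypot(d[...,0],d[...,1]); a=np.degrees(np.arctan2(d[...,1],d[...,0]))%360
    m=(w[...,2]>.097)&(w[...,2]<.109)&(r>.117)&(r<.137)
    return r,a,m
E
python3 - <<'E'
from tray import *
for n in("side","top"):
    p=vision.get_image(n); w=cloud(p); r,a,m=parts(w)
    h=(w[...,2]>.128)&(w[...,2]<.14)&(r<.03); print(n,"hub",w[h].mean(0).round(4),h.sum())
    A=a[m]; print(np.unique((A//5*5),return_counts=True))
    for c in(55,145,235,325):
        s=abs((A-c+180)%360-180)<15
        if s.sum(): print(c,A[s].mean().round(1),s.sum())
    # tray disc outer rim circle fit z .036-.048
    k=(w[...,2]>.037)&(w[...,2]<.047)&(r>.12)&(r<.16); X=w[k][:,:2]
    S=np.linalg.lstsq(np.c_[2*X,np.ones(len(X))],(X**2).sum(1),rcond=None)[0]; print("rim",S[:2].round(4),len(X))
    s=(w[...,2]>.15)&(w[...,0]>.3)&(abs(w[...,1])<.3)
    if s.sum(): print("shelf min x",np.percentile(w[s][:,0],[0,1,5]).round(3),"z",np.percentile(w[s][:,2],[1,5,50]).round(3))
    s=(w[...,2]>.1)&(w[...,1]>.3)&(w[...,0]>.38)&(w[...,0]<.8)
    if s.sum(): print("left things min y",np.percentile(w[s][:,1],[0,1]).round(3),w[s].max(0).round(3))
print(arm.observe()["clock"])
E
```

```text
side hub [0.5965 0.0751 0.132 ] 36
(array([ 50.,  55., 140., 145., 230., 235., 320., 325.]), array([ 5,  5,  8,  9, 12,  7,  9,  5]))
55 55.2 10
145 145.0 17
235 234.8 19
325 324.8 14
rim [0.5975 0.0761] 386
shelf min x [0.599 0.601 0.611] z [0.47  0.484 0.496]
left things min y [0.3   0.305] [0.771 1.119 0.488]
top hub [0.5977 0.0766 0.1315] 36
(array([140., 145., 230., 235.]), array([10,  5,  9,  3]))
145 144.3 15
235 234.3 12
rim [0.5986 0.0773] 274
shelf min x [0.599 0.6   0.601] z [0.48  0.483 0.991]
left things min y [0.3   0.304] [0.8   0.673 0.654]
1.3
```

```bash
cat > plan.py <<'E'
from h import *
from scipy.spatial.transform import Rotation as R
def state():
    s=arm.observe(); M=R.from_rotvec(s["ee_rot"]).as_matrix(); return s,np.array(s["position"]),M
def heading(M): return np.degrees(np.arctan2(M[1,0],M[0,0]))
def rows(p,h,targets,op=-1):
    "targets: (x,y,z,heading,n); straight legs; tool z down; returns row strings in fives"
    out=[]
    for *q,hh,n in targets:
        q=np.array(q); dp=(q-p)/n; dh=((hh-h+180)%360-180)/n
        for i in range(n):
            a=np.radians(h); X=np.array([np.cos(a),np.sin(a),0]); Y=np.array([np.sin(a),-np.cos(a),0])
            out.append(f"{dp@X*100:.2f} {dp@Y*100:.2f} {-dp[2]*100:.2f} {-dh:.2f} {op}"); h+=dh
        p=q
    for i in range(0,len(out),5): print("; ".join(out[i:i+5]))
E
python3 - <<'E'
from plan import *
s,p,M=state(); print(p,heading(M),M[:,2])
rows(p,heading(M),[(.509,.163,.18,55,20)])
E
```

```text
[0.20183398 0.59150811 0.22672819] 161.15542331675252 [ 6.50480036e-06 -2.26712161e-06 -1.00000000e+00]
-2.15 -1.53 0.23 5.31 -1; -2.28 -1.33 0.23 5.31 -1; -2.39 -1.11 0.23 5.31 -1; -2.48 -0.88 0.23 5.31 -1; -2.55 -0.65 0.23 5.31 -1
-2.60 -0.41 0.23 5.31 -1; -2.63 -0.17 0.23 5.31 -1; -2.64 0.08 0.23 5.31 -1; -2.62 0.32 0.23 5.31 -1; -2.58 0.56 0.23 5.31 -1
-2.51 0.80 0.23 5.31 -1; -2.43 1.02 0.23 5.31 -1; -2.32 1.24 0.23 5.31 -1; -2.20 1.45 0.23 5.31 -1; -2.05 1.65 0.23 5.31 -1
-1.89 1.83 0.23 5.31 -1; -1.72 2.00 0.23 5.31 -1; -1.52 2.15 0.23 5.31 -1; -1.32 2.28 0.23 5.31 -1; -1.10 2.40 0.23 5.31 -1
```

{"name": "play_rows", "arguments": {"increments": "-2.1 -1.5 0.2 5.3 -1; -2.3 -1.3 0.2 5.3 -1; -2.4 -1.1 0.2 5.3 -1; -2.5 -0.9 0.2 5.3 -1; -2.5 -0.7 0.2 5.3 -1", "grip_force": 10}}

```text
clock: 1.72
position: [0.2788, 0.4837, 0.2167]
ee_rot: [1.218, 2.896, 0.0]
force: [2.0, 0.6, -0.6]
width: 0.689
gripper_force: 0.0
```

{"name": "play_rows", "arguments": {"increments": "-2.6 -0.4 0.2 5.3 -1; -2.6 -0.2 0.2 5.3 -1; -2.6 0.1 0.2 5.3 -1; -2.6 0.3 0.2 5.3 -1; -2.6 0.6 0.2 5.3 -1"}}

```text
clock: 2.13
position: [0.3553, 0.3774, 0.2068]
ee_rot: [-1.848, -2.54, -0.001]
force: [0.2, -0.4, -0.6]
width: 0.322
gripper_force: 0.0
```

{"name": "play_rows", "arguments": {"increments": "-2.5 0.8 0.2 5.3 -1; -2.4 1.0 0.2 5.3 -1; -2.3 1.2 0.2 5.3 -1; -2.2 1.4 0.2 5.3 -1; -2.0 1.6 0.2 5.3 -1"}}

```text
clock: 2.55
position: [0.4306, 0.2713, 0.1969]
ee_rot: [-2.382, -2.048, -0.001]
force: [0.2, 0.6, -0.1]
width: 0.009
gripper_force: 0.0
```

{"name": "play_rows", "arguments": {"increments": "-1.9 1.8 0.2 5.3 -1; -1.7 2.0 0.2 5.3 -1; -1.5 2.2 0.2 5.3 -1; -1.3 2.3 0.2 5.3 -1; -1.1 2.4 0.2 5.3 -1"}}

```text
clock: 2.97
position: [0.5082, 0.1648, 0.1869]
ee_rot: [-2.788, -1.449, -0.001]
force: [-0.4, 0.1, -0.2]
width: 0.006
gripper_force: 0.0
```

```bash
python3 - <<'E'
from plan import *
p=vision.get_image("side"); cv2.imwrite("pics/s1.png",cv2.resize(p["frame"][60:260,140:400,::-1],(780,600)))
s,p,M=state(); print(s["clock"],p,heading(M),s["joints"],s["width"],s["force"])
rows(p,heading(M),[(.509,.163,.18,55,1),(.509,.163,.078,55,4)])
E
```

```text
3.0167 [0.51113967 0.15940554 0.18700303] 54.19428544080066 [-0.83956558  0.35457688  0.57660736  1.88034907 -0.2278318   0.970411
 -0.78699981] 0.006248750272835347 [ 3.37472415 -3.71787683  0.24464189]
0.17 -0.38 0.70 -0.81 -1; 0.00 0.00 2.55 -0.00 -1; 0.00 0.00 2.55 -0.00 -1; 0.00 0.00 2.55 -0.00 -1; 0.00 0.00 2.55 -0.00 -1
```

View pics/s1.png

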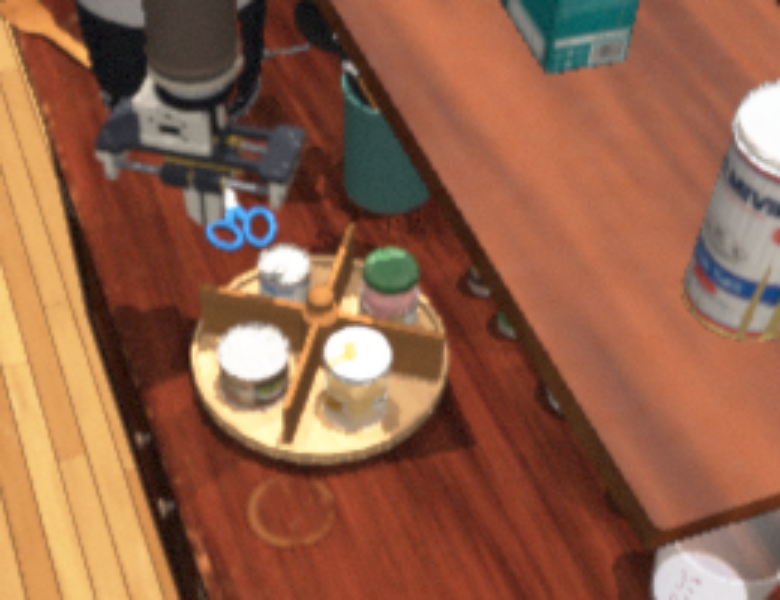

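```bash
python3 - <<'E'
from plan import *
p=vision.get_image("side"); s,q,M=state(); print(q,heading(M),s["force"])
T=np.linalg.inv(p["cam_to_world"])
for P in (q,[.511,.159,.078],[.5976,.0763,.133],[.4908,.1511,.105]):
    c=(T@np.r_[P,1])[:3]; K=p["mtx"]; u=K[0,2]+K[0,0]*c[0]/-c[2]; v=K[1,2]+K[1,1]*c[1]/c[2]
    print(((u-140)*3,(v-60)*3))
E
```

```text
[0.50983149 0.16134223 0.18694637] 54.613494235247195 [ 0.1132781  -0.08300683  0.6454673 ]
(np.float64(209.9805249814034), np.float64(220.08855833090178))
(np.float64(218.06881711463623), np.float64(293.57966955560687))
(np.float64(319.06929821614256), np.float64(292.62640969782524))
(np.float64(200.55051473521038), np.float64(286.3445984108633))
```

{"name": "play_rows", "arguments": {"increments": "0 0 2.7 0 -1; 0 0 2.7 0 -1; 0 0 2.7 0 -1; 0 0 2.7 0 -1; 0 0 0 0 -1"}}

```text
clock: 3.48
position: [0.5043, 0.1656, 0.0748]
ee_rot: [-2.783, -1.457, 0.011]
force: [-1.1, -0.1, 0.1]
width: 0.006
gripper_force: 0.0
```

```bash
python3 - <<'E'
from plan import *
p=vision.get_image("side"); cv2.imwrite("pics/s2.png",cv2.resize(p["frame"][110:230,180:310,::-1],(780,600)))
s,p,M=state(); print(s["clock"],p,heading(M),s["force"])
E
```

```text
3.5333 [0.50552118 0.16569693 0.07704516] 55.2243157393366 [-0.57896627 -1.00480305 -0.01619767]
```

View pics/s2.png

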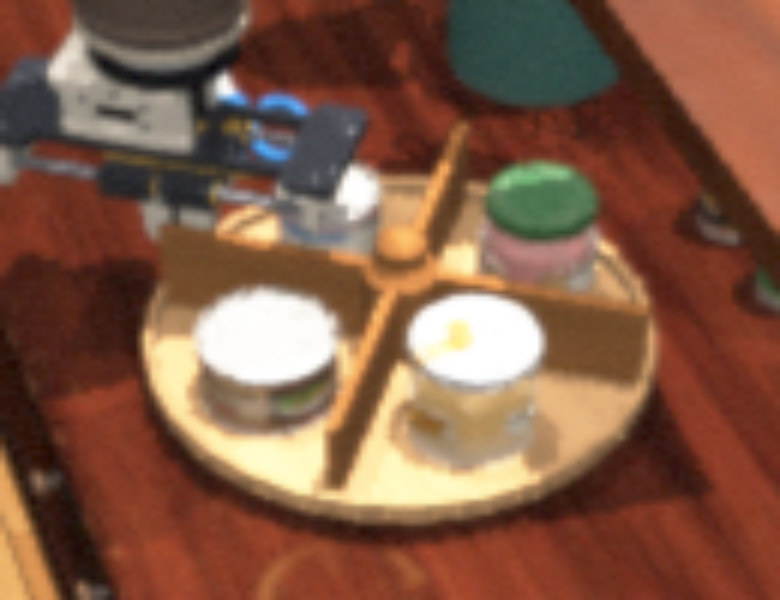

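{"name": "play_rows", "arguments": {"increments": "-0.34 0 0 -1.5 -1; -0.45 0.01 0 -2 -1; -0.67 0.02 0 -3 -1; -0.89 0.03 0 -4 -1; -1.12 0.05 0 -5 -1"}}

```text
clock: 3.95
position: [0.4928, 0.1362, 0.0809]
ee_rot: [2.557, 1.825, 0.006]
force: [-0.0, 1.9, -0.3]
width: 0.007
gripper_force: 0.3
```

{"name": "play_rows", "arguments": {"increments": "-1.12 0.05 0 -5 -1; -1.12 0.05 0 -5 -1; -1.12 0.05 0 -5 -1; -0.9 0.03 0 -4 -1; -0.67 0.02 0 -3 -1"}}

```text
clock: 4.37
position: [0.4857, 0.0857, 0.081]
ee_rot: [2.163, 2.276, 0.004]
force: [0.3, 0.5, -0.5]
width: -0.0
gripper_force: 0.3
```

```bash
python3 - <<'E'
from plan import *
p=vision.get_image("side"); cv2.imwrite("pics/s3.png",cv2.resize(p["frame"][110:230,180:310,::-1],(780,600)))
s,p,M=state(); d=p[:2]-[.5976,.0763]; print(s["clock"],p,heading(M),np.hypot(*d),np.degrees(np.arctan2(d[1],d[0])),s["force"])
E
```

```text
4.4167 [0.48572418 0.08442384 0.08098792] 93.01494585876561 0.11217038781231894 175.84676976243338 [ 0.22128581 -0.95513676 -0.77063908]
```

View pics/s3.png

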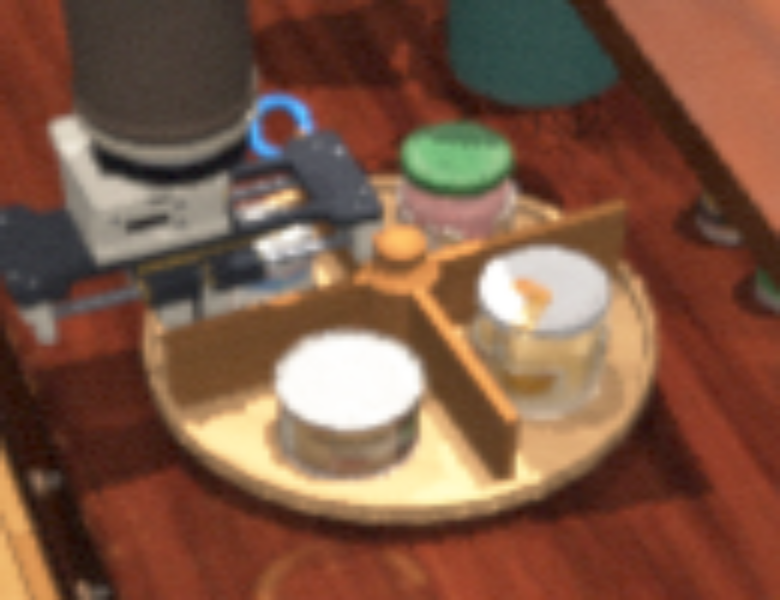

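{"name": "play_rows", "arguments": {"increments": "-0.4 -0.07 0 -2 -1; -0.6 -0.1 0 -3 -1; -0.8 -0.14 0 -4 -1; -1.03 -0.17 0 -5 -1; -1.03 -0.17 0 -5 -1"}}

```text
clock: 4.83
position: [0.4864, 0.048, 0.0806]
ee_rot: [1.757, 2.602, 0.004]
force: [0.9, 2.1, -0.1]
width: 0.006
gripper_force: 0.6
```

{"name": "play_rows", "arguments": {"increments": "-1.03 -0.17 0 -5 -1; -1.05 -0.17 0 -5 -1; -1.05 -0.17 0 -5 -1; -1.05 -0.15 0 -5 -1; -0.62 -0.08 0 -3 -1"}}

```text
clock: 5.25
position: [0.5047, 0.0018, 0.0807]
ee_rot: [1.204, 2.898, 0.001]
force: [0.1, -0.3, -0.0]
width: 0.003
gripper_force: 0.0
```

{"name": "play_rows", "arguments": {"increments": "-0.42 -0.03 0 -2 -1; -0.3 0 0 -1.5 -1; -0.3 0 0 -1.5 -1; 0 0 0 0 -1; 0 0 0 0 -1"}}

```text
clock: 5.67
position: [0.5113, -0.0045, 0.08]
ee_rot: [1.084, 2.946, 0.001]
force: [-0.2, 0.1, 0.7]
width: 0.004
gripper_force: 0.0
```

```bash
cat > look.py <<'E'
from plan import *
from tray import parts
import sys
p=vision.get_image("side"); w=cloud(p)
cv2.imwrite("pics/%s.png"%sys.argv[1],cv2.resize(p["frame"][110:230,180:310,::-1],(780,600)))
C=np.array([.5976,.0763]); r,a,m=parts(w,C)
print(dict(zip(*np.unique(a[m]//4*4,return_counts=True))))
for q in["jam_jar","wide_tin","small_tin","honey_jar"]:
    f=find(q,p,w)
    if f:
        P=f[2]; t=P[P[:,2]>np.percentile(P[:,2],95)-.006]; c=(t.min(0)+t.max(0))/2; d=c[:2]-C
        print(q,round(f[0],2),c.round(3),"r %.3f ang %.1f"%(np.hypot(*d),np.degrees(np.arctan2(d[1],d[0]))%360))
s,p,M=state(); d=p[:2]-C; print(s["clock"],p,heading(M),np.hypot(*d),np.degrees(np.arctan2(d[1],d[0]))%360,s["force"])
E
python3 look.py s4
```

```text
{np.float64(48.0): np.int64(5), np.float64(52.0): np.int64(5), np.float64(140.0): np.int64(12), np.float64(144.0): np.int64(2), np.float64(228.0): np.int64(6), np.float64(232.0): np.int64(9), np.float64(316.0): np.int64(4), np.float64(320.0): np.int64(15), np.float64(324.0): np.int64(1)}
wide_tin 0.79 [ 0.609 -0.002  0.087] r 0.079 ang 278.3
honey_jar 0.62 [0.676 0.082 0.121] r 0.079 ang 4.3
5.9167 [ 0.51037598 -0.00428338  0.0790168 ] 139.6556664389576 0.11875061971263368 222.73381817147975 [ 0.31457169  0.24747694 -0.10152585]
```

View pics/s4.png

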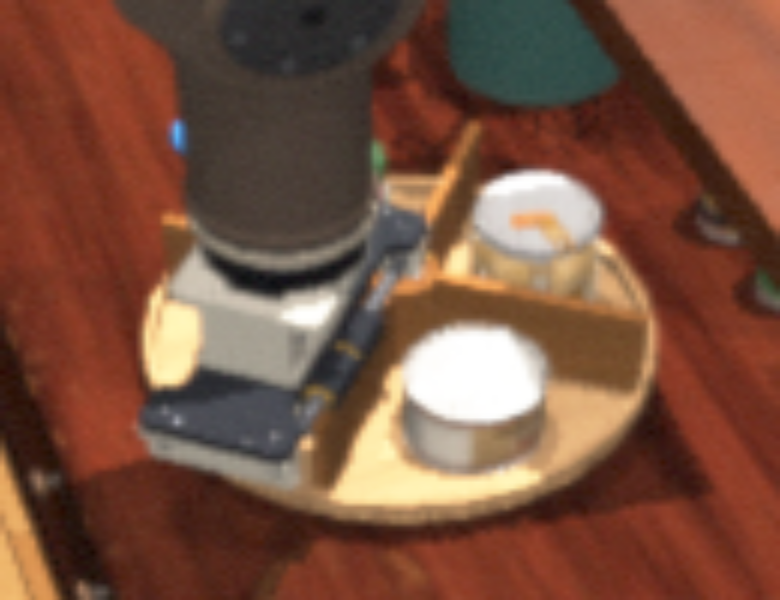

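```bash
python3 - <<'E'
from plan import *
s,p,M=state(); h=heading(M)
a=np.radians(h); q=p+.004*np.array([np.cos(a),np.sin(a),0])
rows(p,h,[(q[0],q[1],p[2],h,1),(q[0],q[1],.175,h,4),(.514,.168,.175,51.5,15)])
E
```

```text
0.40 0.00 -0.00 -0.00 -1; 0.00 0.00 -2.40 -0.00 -1; 0.00 0.00 -2.40 -0.00 -1; 0.00 0.00 -2.40 -0.00 -1; 0.00 0.00 -2.40 -0.00 -1
0.70 0.89 -0.00 5.88 -1; 0.79 0.81 -0.00 5.88 -1; 0.87 0.73 -0.00 5.88 -1; 0.94 0.64 -0.00 5.88 -1; 1.00 0.54 -0.00 5.88 -1
1.05 0.43 -0.00 5.88 -1; 1.08 0.32 -0.00 5.88 -1; 1.11 0.21 -0.00 5.88 -1; 1.13 0.10 -0.00 5.88 -1; 1.13 -0.02 -0.00 5.88 -1
1.12 -0.14 -0.00 5.88 -1; 1.10 -0.25 -0.00 5.88 -1; 1.07 -0.36 -0.00 5.88 -1; 1.03 -0.47 -0.00 5.88 -1; 0.98 -0.57 -0.00 5.88 -1
```

{"name": "play_rows", "arguments": {"increments": "0.4 0 0 0 -1; 0 0 -2.4 0 -1; 0 0 -2.4 0 -1; 0 0 -2.4 0 -1; 0 0 -2.4 0 -1"}}

```text
clock: 6.33
position: [0.5066, -0.0017, 0.1756]
ee_rot: [-1.083, -2.948, 0.0]
force: [1.0, 0.9, 0.2]
width: 0.005
gripper_force: 0.0
```

{"name": "play_rows", "arguments": {"increments": "0.7 0.9 0 5.9 -1; 0.8 0.8 0 5.9 -1; 0.9 0.7 0 5.9 -1; 0.9 0.6 0 5.9 -1; 1 0.5 0 5.9 -1"}}

```text
clock: 6.75
position: [0.508, 0.0549, 0.1747]
ee_rot: [-1.805, -2.571, 0.0]
force: [-0.4, 0.2, -0.2]
width: 0.005
gripper_force: 0.0
```

{"name": "play_rows", "arguments": {"increments": "1 0.4 0 5.9 -1; 1.1 0.3 0 5.9 -1; 1.1 0.2 0 5.9 -1; 1.1 0.1 0 5.9 -1; 1.1 0 0 5.9 -1"}}

```text
clock: 7.17
position: [0.51, 0.1103, 0.1746]
ee_rot: [-2.4, -2.027, 0.0]
force: [0.3, 0.3, -0.3]
width: 0.004
gripper_force: 0.0
```

{"name": "play_rows", "arguments": {"increments": "1.1 -0.1 0 5.9 -1; 1.1 -0.2 0 5.9 -1; 1.1 -0.4 0 5.9 -1; 1 -0.5 0 5.9 -1; 1 -0.6 0 5.9 -1"}}

```text
clock: 7.58
position: [0.5124, 0.1669, 0.1746]
ee_rot: [-2.837, -1.349, 0.001]
force: [-0.1, 0.2, -0.1]
width: 0.004
gripper_force: 0.0
```

{"name": "play_rows", "arguments": {"increments": "0 0 0 0 -1; 0 0 0 0 -1"}}

```text
clock: 7.75
position: [0.5125, 0.1667, 0.1745]
ee_rot: [2.83, 1.363, -0.001]
force: [0.1, -0.5, -0.9]
width: 0.005
gripper_force: 0.0
```

```bash
python3 look.py s5
```

```text
{np.float64(48.0): np.int64(8), np.float64(52.0): np.int64(4), np.float64(136.0): np.int64(2), np.float64(140.0): np.int64(11), np.float64(144.0): np.int64(3), np.float64(228.0): np.int64(7), np.float64(232.0): np.int64(10), np.float64(316.0): np.int64(2), np.float64(320.0): np.int64(14), np.float64(324.0): np.int64(1)}
jam_jar 0.55 [0.587 0.162 0.125] r 0.086 ang 96.8
wide_tin 0.74 [ 0.609 -0.005  0.088] r 0.082 ang 277.9
small_tin 0.61 [0.518 0.067 0.102] r 0.080 ang 187.0
honey_jar 0.63 [0.675 0.082 0.121] r 0.078 ang 4.5
8.0 [0.51302717 0.16526502 0.17482307] 51.171639339406916 0.12274908193393823 133.55017062174713 [-0.52706819  0.28813124  0.38391081]
```

View pics/s5.png

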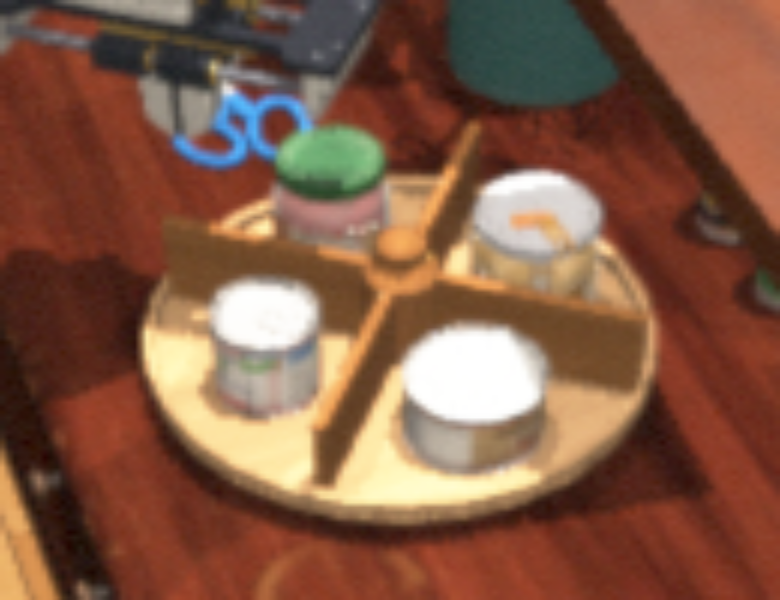

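{"name": "play_rows", "arguments": {"increments": "0.3 0 0 0 -1; 0 0 2.3 0 -1; 0 0 2.3 0 -1; 0 0 2.3 0 -1; 0 0 2.2 0 -1"}}

```text
clock: 8.42
position: [0.5151, 0.1685, 0.0828]
ee_rot: [-2.833, -1.357, -0.001]
force: [0.2, -0.1, 0.0]
width: 0.005
gripper_force: 0.0
```

{"name": "play_rows", "arguments": {"increments": "0 0 0 0 -1; -0.3 0 0 0 -1; -0.3 0 0 0 -1; -0.4 -0.03 0 -2 -1; -0.6 -0.04 0 -3 -1"}}

```text
clock: 8.83
position: [0.5057, 0.157, 0.0855]
ee_rot: [2.77, 1.481, 0.005]
force: [0.9, 1.4, -1.4]
width: 0.007
gripper_force: 0.7
```

{"name": "play_rows", "arguments": {"increments": "-0.85 -0.06 0 -4 -1; -1.06 -0.07 0 -5 -1; -1.06 -0.07 0 -5 -1; -1.06 -0.07 0 -5 -1; -1.06 -0.07 0 -5 -1"}}

```text
clock: 9.25
position: [0.4816, 0.1116, 0.0857]
ee_rot: [2.398, 2.027, 0.006]
force: [0.9, 0.0, -0.4]
width: 0.004
gripper_force: 0.6
```

```bash
python3 look.py s6
```

```text
{np.float64(80.0): np.int64(10), np.float64(164.0): np.int64(3), np.float64(168.0): np.int64(11), np.float64(172.0): np.int64(11), np.float64(260.0): np.int64(13), np.float64(348.0): np.int64(10), np.float64(352.0): np.int64(5)}
jam_jar 0.76 [0.531 0.115 0.14 ] r 0.077 ang 150.0
wide_tin 0.62 [0.648 0.014 0.088] r 0.080 ang 308.8
small_tin 0.92 [0.535 0.029 0.102] r 0.078 ang 217.0
honey_jar 0.91 [0.662 0.123 0.121] r 0.079 ang 35.6
9.5 [0.48133969 0.11221971 0.08463256] 79.98145122638316 0.12168272307428783 162.83097709810767 [-1.04582923e+00 -8.88292025e-04  2.09066850e-01]
```

{"name": "play_rows", "arguments": {"increments": "-0.4 -0.03 0 -2 -1; -0.64 -0.04 0 -3 -1; -0.85 -0.06 0 -4 -1; -1.06 -0.07 0 -5 -1; -1.06 -0.07 0 -5 -1"}}

```text
clock: 9.92
position: [0.4767, 0.073, 0.084]
ee_rot: [2.032, 2.395, 0.002]
force: [0.0, 1.5, 0.1]
width: 0.005
gripper_force: 0.6
```

{"name": "play_rows", "arguments": {"increments": "-1.06 -0.07 0 -5 -1; -1.06 -0.07 0 -5 -1; -1.06 -0.07 0 -5 -1; -0.85 -0.06 0 -4 -1; -0.64 -0.04 0 -3 -1"}}

```text
clock: 10.33
position: [0.4883, 0.0268, 0.084]
ee_rot: [1.541, 2.737, 0.001]
force: [-0.2, 1.1, -0.0]
width: 0.004
gripper_force: 1.2
```

{"name": "play_rows", "arguments": {"increments": "-0.42 -0.03 0 -2 -1; -0.42 -0.03 0 -2 -1; -0.3 -0.02 0 -1.5 -1; -0.3 -0.02 0 -1.5 -1; 0 0 0 0 -1"}}

```text
clock: 10.75
position: [0.4954, 0.0144, 0.0839]
ee_rot: [1.374, 2.825, 0.0]
force: [0.1, -0.1, -0.4]
width: 0.003
gripper_force: 0.0
```

```bash
python3 look.py s7
```

```text
{np.float64(36.0): np.int64(10), np.float64(40.0): np.int64(4), np.float64(216.0): np.int64(13), np.float64(220.0): np.int64(10), np.float64(308.0): np.int64(17), np.float64(312.0): np.int64(1)}
wide_tin 0.85 [0.679 0.072 0.088] r 0.081 ang 356.8
small_tin 0.92 [ 0.59  -0.002  0.102] r 0.078 ang 264.5
honey_jar 0.69 [0.613 0.118 0.153] r 0.045 ang 69.7
11.0 [0.49481276 0.01471172 0.08378391] 128.1226051390221 0.1198262614142991 210.92928918741123 [-1.05753287 -0.29033585  0.12749319]
```

{"name": "play_rows", "arguments": {"increments": "-0.42 -0.03 0 -2 -1; -0.32 -0.02 0 -1.5 -1; -0.32 -0.02 0 -1.5 -1; -0.2 -0.01 0 -1 -1; 0 0 0 0 -1"}}

```text
clock: 11.42
position: [0.5025, 0.004, 0.0838]
ee_rot: [1.223, 2.893, 0.0]
force: [0.1, -0.5, 1.1]
width: 0.008
gripper_force: 0.0
```

{"name": "play_rows", "arguments": {"increments": "0.4 0 0 0 -1; 0 0 -2.4 0 -1; 0 0 -2.4 0 -1; 0 0 -2.4 0 -1; 0 0 -2.4 0 -1"}}

```text
clock: 11.83
position: [0.4989, 0.0075, 0.1808]
ee_rot: [-1.224, -2.893, 0.0]
force: [1.3, 0.5, -0.2]
width: 0.007
gripper_force: 0.0
```

```bash
python3 look.py s8
```

```text
{np.float64(44.0): np.int64(11), np.float64(220.0): np.int64(1), np.float64(224.0): np.int64(17), np.float64(312.0): np.int64(13), np.float64(316.0): np.int64(7)}
jam_jar 0.71 [0.514 0.022 0.154] r 0.100 ang 212.7
wide_tin 0.68 [0.679 0.08  0.088] r 0.081 ang 2.5
small_tin 0.97 [ 0.598 -0.001  0.101] r 0.078 ang 270.6
honey_jar 0.68 [0.61  0.12  0.124] r 0.046 ang 74.0
12.0833 [0.49889212 0.00729099 0.17924027] 134.14973909139297 0.12043873418695838 214.9583060022227 [ 0.0414742   0.23135652 -0.33059546]
```

View pics/s8.png

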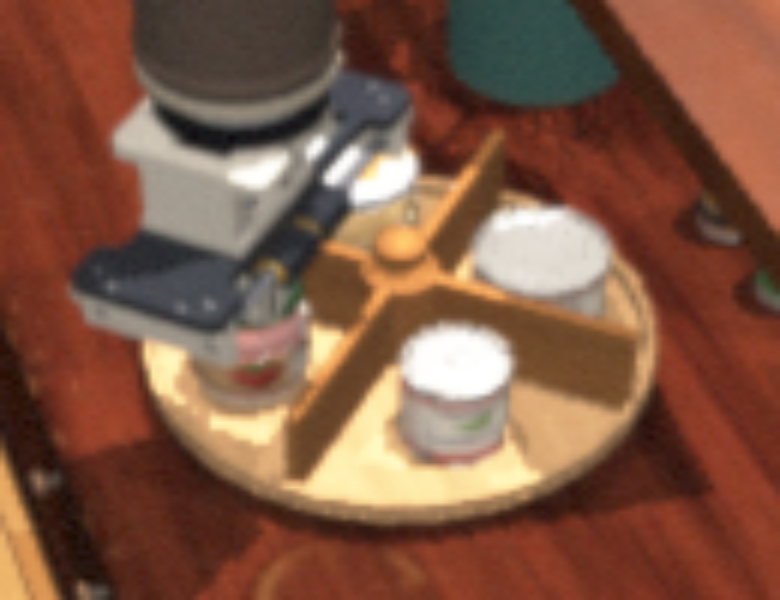

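```bash
python3 - <<'E'
from plan import *
s,p,M=state(); h=heading(M)
rows(p,h,[(.45,.24,.20,95,10)])
E
```

```text
2.01 1.27 -0.21 3.91 -1; 2.09 1.13 -0.21 3.91 -1; 2.16 0.98 -0.21 3.91 -1; 2.23 0.83 -0.21 3.91 -1; 2.28 0.68 -0.21 3.91 -1
2.32 0.52 -0.21 3.91 -1; 2.35 0.36 -0.21 3.91 -1; 2.37 0.20 -0.21 3.91 -1; 2.38 0.04 -0.21 3.91 -1; 2.37 -0.12 -0.21 3.91 -1
```

{"name": "play_rows", "arguments": {"increments": "2 1.3 -0.2 3.9 -1; 2.1 1.1 -0.2 3.9 -1; 2.2 1 -0.2 3.9 -1; 2.2 0.8 -0.2 3.9 -1; 2.3 0.7 -0.2 3.9 -1"}}

```text
clock: 12.5
position: [0.4735, 0.1244, 0.1884]
ee_rot: [-1.7, -2.64, 0.003]
force: [0.5, 0.1, 0.6]
width: 0.006
gripper_force: 0.0
```

{"name": "play_rows", "arguments": {"increments": "2.3 0.5 -0.2 3.9 -1; 2.3 0.4 -0.2 3.9 -1; 2.4 0.2 -0.2 3.9 -1; 2.4 0 -0.2 3.9 -1; 2.4 -0.1 -0.2 3.9 -1"}}

```text
clock: 12.92
position: [0.4488, 0.2407, 0.1983]
ee_rot: [-2.123, -2.315, 0.004]
force: [-0.1, 0.2, -0.8]
width: 0.006
gripper_force: 0.0
```

{"name": "play_rows", "arguments": {"increments": "0 0 0 0 -1; 0 0 0 0 -1"}}

```text
clock: 13.08
position: [0.4489, 0.2411, 0.1984]
ee_rot: [-2.115, -2.322, 0.003]
force: [-0.2, -0.4, -0.8]
width: 0.005
gripper_force: 0.0
```

```bash
sed -i 's/^p=vision.get_image("side")/p=vision.get_image(sys.argv[2] if len(sys.argv)>2 else "side")/' look.py; python3 look.py s9; python3 look.py t9 top; python3 - <<'E'
from plan import *
s,p,M=state(); print(p,heading(M))
for n in("side","top"):
    im=vision.get_image(n); f=find("jam_lid",im)
    P=f[2]; t=P[(P[:,2]>.118)&(P[:,2]<.134)]
    print(n,f[0],t.min(0).round(4),t.max(0).round(4),((t.min(0)+t.max(0))/2).round(4),t.mean(0).round(4))
E
```

```text
{np.float64(44.0): np.int64(11), np.float64(132.0): np.int64(7), np.float64(136.0): np.int64(7), np.float64(220.0): np.int64(1), np.float64(224.0): np.int64(17), np.float64(312.0): np.int64(11), np.float64(316.0): np.int64(9)}
jam_jar 0.62 [0.512 0.075 0.125] r 0.085 ang 181.2
wide_tin 0.85 [0.678 0.079 0.088] r 0.080 ang 2.2
small_tin 0.72 [ 0.598 -0.003  0.102] r 0.079 ang 270.2
honey_jar 0.92 [0.599 0.135 0.124] r 0.059 ang 89.0
13.3333 [0.45027639 0.2387469  0.19929498] 95.08274778525107 0.21930171801100845 132.20498483403904 [ 0.10679233 -0.45600428  0.22723904]
{np.float64(132.0): np.int64(9), np.float64(136.0): np.int64(4), np.float64(220.0): np.int64(2), np.float64(224.0): np.int64(8)}
jam_jar 0.63 [0.512 0.077 0.125] r 0.085 ang 179.7
wide_tin 0.44 [0.656 0.079 0.086] r 0.058 ang 2.9
small_tin 0.58 [ 0.599 -0.002  0.101] r 0.078 ang 271.2
honey_jar 0.79 [0.6   0.158 0.12 ] r 0.081 ang 88.5
13.5833 [0.4502923  0.23962618 0.19976218] 95.12178904302628 0.2199431748979413 132.0480376931928 [-0.58392693 -0.37959658  0.07632024]
[0.4502923  0.23962618 0.19976218] 95.12178904302628Traceback (most recent call last):
  File "<stdin>", line 5, in <module>
TypeError: 'NoneType' object is not subscriptable
```

```bash
python3 - <<'E'
from plan import *
s,p,M=state(); h=heading(M)
rows(p,h,[(.512,.076,.195,98,8),(.512,.076,.1545,98,4)])
E
```

```text
-2.11 0.59 0.06 -0.36 -1; -2.11 0.57 0.06 -0.36 -1; -2.12 0.56 0.06 -0.36 -1; -2.12 0.55 0.06 -0.36 -1; -2.12 0.53 0.06 -0.36 -1
-2.13 0.52 0.06 -0.36 -1; -2.13 0.51 0.06 -0.36 -1; -2.13 0.49 0.06 -0.36 -1; 0.00 0.00 1.01 -0.00 -1; 0.00 0.00 1.01 -0.00 -1
0.00 0.00 1.01 -0.00 -1; 0.00 0.00 1.01 -0.00 -1
```

{"name": "play_rows", "arguments": {"increments": "-2.1 0.6 0 -0.4 -1; -2.1 0.6 0.1 -0.4 -1; -2.1 0.6 0.1 -0.4 -1; -2.1 0.5 0.1 -0.4 -1; -2.1 0.5 0.1 -0.4 -1"}}

```text
clock: 14.1
position: [0.4892, 0.1375, 0.1958]
ee_rot: [2.078, 2.356, 0.0]
force: [0.6, 0.4, -0.4]
width: 0.001
gripper_force: 0.0
```

{"name": "play_rows", "arguments": {"increments": "-2.1 0.5 0 -0.4 -1; -2.1 0.5 0 -0.3 -1; -2.2 0.5 0 -0.3 -1; 0 0 0 0 -1; 0 0 1 0 -1"}}

```text
clock: 14.52
position: [0.5137, 0.0759, 0.187]
ee_rot: [2.06, 2.369, 0.004]
force: [0.2, -0.2, 0.3]
width: 0.005
gripper_force: 0.0
```

{"name": "play_rows", "arguments": {"increments": "0 0 1 0 -1; 0 0 1 0 -1; 0 0 1 0 -1; 0 0 0 0 -1; 0 0 0 0 -1"}}

```text
clock: 14.93
position: [0.5113, 0.0774, 0.1547]
ee_rot: [-2.056, -2.374, 0.003]
force: [0.4, 0.8, 0.2]
width: 0.005
gripper_force: 0.0
```

```bash
python3 look.py s10; python3 -c "
from plan import *
for i in range(3):
    vision.get_image('top'); s,p,M=state(); print(p)"
```

```text
{np.float64(40.0): np.int64(1), np.float64(44.0): np.int64(10), np.float64(132.0): np.int64(1), np.float64(136.0): np.int64(3), np.float64(220.0): np.int64(2), np.float64(224.0): np.int64(15), np.float64(312.0): np.int64(13), np.float64(316.0): np.int64(7)}
jam_jar 0.59 [0.512 0.073 0.125] r 0.086 ang 182.3
wide_tin 0.7 [0.679 0.08  0.089] r 0.081 ang 2.7
small_tin 0.85 [ 0.597 -0.003  0.101] r 0.079 ang 269.7
honey_jar 0.89 [0.582 0.109 0.183] r 0.036 ang 115.6
15.1833 [0.51251916 0.07711733 0.15622231] 98.16357836797415 0.08508476252005559 179.44960460200332 [0.32751341 0.25782298 0.24044604]
[0.51244878 0.07708359 0.15617133]
[0.51238397 0.07704221 0.15610568]
[0.51236977 0.07701311 0.15605301]
```

View pics/s10.png

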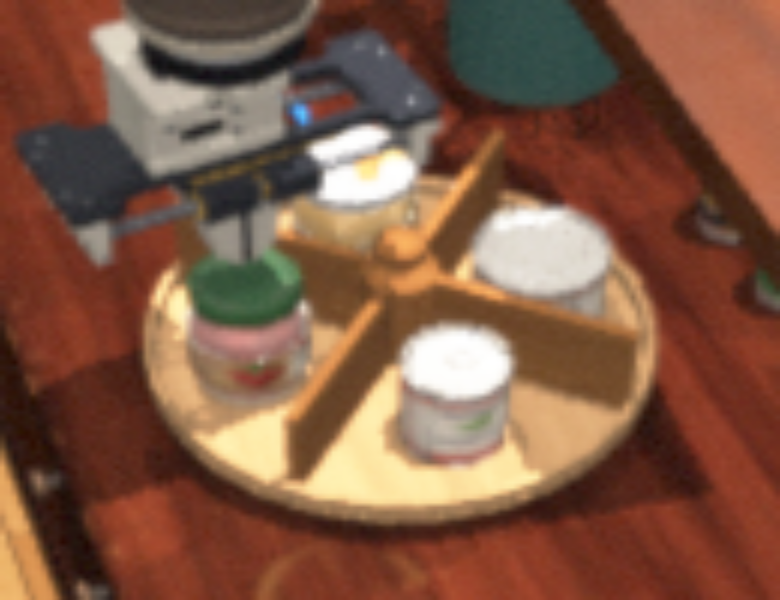

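The picture shows the fingertips (crop 240, 255) above the middle of the green lid, with the jam at the front. I'll hold for over two seconds, then hand in.

{"name": "play_rows", "arguments": {"increments": "0 0 0.1 0 -1; 0 0 0 0 -1; 0 0 0 0 -1; 0 0 0 0 -1; 0 0 0 0 -1"}}

```text
clock: 15.75
position: [0.5121, 0.077, 0.1547]
ee_rot: [-2.058, -2.374, -0.0]
force: [-0.2, -0.5, -0.6]
width: 0.006
gripper_force: 0.0
```

{"name": "play_rows", "arguments": {"increments": "0 0 0 0 -1; 0 0 0 0 -1; 0 0 0 0 -1; 0 0 0 0 -1; 0 0 0 0 -1"}}

```text
clock: 16.17
position: [0.5122, 0.077, 0.1547]
ee_rot: [2.058, 2.374, 0.0]
force: [-0.1, 0.4, 0.4]
width: 0.005
gripper_force: 0.0
```

{"name": "play_rows", "arguments": {"increments": "0 0 0 0 -1; 0 0 0 0 -1; 0 0 0 0 -1; 0 0 0 0 -1; 0 0 0 0 -1"}}

```text
clock: 16.58
position: [0.5122, 0.077, 0.1547]
ee_rot: [-2.058, -2.374, -0.0]
force: [-1.0, -0.1, 0.8]
width: 0.006
gripper_force: 0.0
```

{"name": "play_rows", "arguments": {"increments": "0 0 0 0 -1; 0 0 0 0 -1; 0 0 0 0 -1; 0 0 0 0 -1; 0 0 0 0 -1"}}

```text
clock: 17.0
position: [0.5121, 0.077, 0.1547]
ee_rot: [2.058, 2.374, 0.0]
force: [-0.1, 0.2, -0.1]
width: 0.003
gripper_force: 0.0
```

{"name": "play_rows", "arguments": {"increments": "0 0 0 0 -1; 0 0 0 0 -1; 0 0 0 0 -1; 0 0 0 0 -1; 0 0 0 0 -1"}}

```text
clock: 17.42
position: [0.5121, 0.077, 0.1547]
ee_rot: [-2.058, -2.374, 0.0]
force: [-0.3, 0.3, 0.4]
width: 0.011
gripper_force: 0.0
```

{"name": "play_rows", "arguments": {"increments": "0 0 0 0 -1; 0 0 0 0 -1; 0 0 0 0 -1; 0 0 0 0 -1; 0 0 0 0 -1"}}

```text
clock: 17.83
position: [0.5122, 0.0769, 0.1547]
ee_rot: [2.058, 2.374, 0.0]
force: [0.4, 0.5, -0.0]
width: 0.005
gripper_force: 0.0
```

{"name": "play_rows", "arguments": {"increments": "0 0 0 0 -1; 0 0 0 0 -1; 0 0 0 0 -1; 0 0 0 0 -1; 0 0 0 0 -1"}}

```text
clock: 18.25
position: [0.5121, 0.077, 0.1547]
ee_rot: [-2.058, -2.374, -0.0]
force: [-0.9, -0.1, -0.4]
width: 0.005
gripper_force: 0.0
```

```bash
python3 -c "
from plan import *
s,p,M=state(); print(s['clock'],p,s['force']); print(job.sign_off())"
```

```text
18.25 [0.51214014 0.07699043 0.15471128] [-0.85477683 -0.09959441 -0.41437316]
the job is handed in; nothing more can be done
None
```

The jam jar is at the front of the lazy Susan, within about 1–2° by the cameras. The fingertips pointed about 3 cm above the middle of its lid for over two seconds and were still there when I handed the job in at 18.3 s.

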